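# Hold a reagent bottle in a ratchet clamp

## Task

Clamp the white bottle that stands in the ratchet clamp, so that its stuck cap can be undone later: flip the clamp's red reversing lever over from release to tighten, then swing the handle back and forth by its yellow knob until the orange pad holds the bottle firmly, at about 35 N, which you feel as a clear stiffening of the handle. Stop there, because more than twice that crushes the bottle. Let go of the handle, leave the bottle upright, do not touch the bottle yourself and do not disturb the things around.

Things in the scene. Friction and masses are not known exactly. Their poses are not given: they have to be found in the camera images.
- clamp: Ratchet bottle clamp, fixed to the bench: round dark grey-blue housing (100 mm across, 22 mm high) with a straight bed (76 mm wide, 22 mm high) to x = 210 mm. Origin on the bench under the hub. Its x runs from housing to bottle; the handle points to -x. On the bed along x: jaw with orange pad, bottle, backstop with two black posts, bolted on anywhere within 7 mm (not reported).
- hub (a point): Centre of the top of the steel ratchet wheel (66 mm across, 16 teeth, top 37 mm above the bench), on the vertical axis of wheel and handle. The wheel drives the jaw 10 mm per radian, toward the bottle when turned clockwise seen from above, and holds by friction. From start to firm hold takes 13 to 22 mm of jaw travel, to be felt. Once the pad bears, its force grows about 13 N per 0.1 rad.
- handle (a joint): Angle of the steel handle about the hub, counter-clockwise from above positive, 0 = along the clamp's -x, stops at -0.6 and 0.6 rad. With the lever on tighten, swinging it clockwise turns the wheel after at most 0.4 rad of free play; swinging back it clicks over the teeth (1 to 3 N at the knob). One swing is never enough. The arm is 20 mm wide, 23 to 29 mm above the bench.
- knob_mid (a point): Middle of the upright yellow round knob on the handle's end: 22 mm diameter, 34 to 82 mm above the bench (this point at 58 mm), 120 mm from the hub axis; spins freely. Push at the knob, square to the handle, clockwise on tighten: 4 to 5 N (paused) or about 7 N (moving) with the pad free, plus 1 N per 12 N of pad force: 3 N above the free push is a firm hold, 6 N above is near crushing.
- lever_stub (a point): Middle of the upright red stub (11 mm diameter, 43 to 67 mm above the bench) on the end of the flat red reversing lever. The lever pivots on the handle 46 mm from the hub axis toward the knob and reaches back, so its stub is above the hub in mid position, 16 mm aside at each end. Looking from the hub out along the handle, release is to the right and tighten to the left.
- reverser (a joint): Reversing lever's angle: positive (0.1 to 0.35 rad) = release, where it starts; 0 = middle; negative (-0.1 to -0.35) = tighten. An over-centre spring snaps it to the nearer end (1 to 2 N at the stub); size about 0.12 when its pawl rides on a tooth, 0.35 when dropped between teeth.
- pad: Orange pad on the moving jaw, 46 mm wide, 36 mm tall, 10 mm thick; origin at the middle of its front face, 54 mm above the bench, 105 mm along clamp x at the start. It moves along clamp +x and is backed by a stiff spring, 20 N per mm.
- bottle: White round reagent bottle with a dark blue screw cap, 56 mm diameter, 102 mm tall, upright and loose on the bed between the pad and the backstop posts; origin at the centre of its underside (22 mm above the bench).
- beaker: Empty glass beaker, 69 mm across, 92 mm tall, stands beside the clamp; origin at the centre of its underside. To be left alone.
- amber_bottle: Amber glass dropper bottle with black cap, 48 mm across, 124 mm tall, stands beside the clamp; origin at the centre of its underside. To be left alone.
- calculator: Pocket calculator, 125 x 66 x 14 mm, lies beside the clamp; origin at the centre of its underside. To be left alone.
Mind the look-alikes: they are no part of the job. Leave any green look-alike of the bottle alone.

How it is judged:
By the outcome, as a careful person would: the job done as asked, in the order asked, and still so for the second after the job is handed in, with the robot touching nothing.
It also fails if it takes over 72 s, if anything falls off the work surface, if the arm or the gripper's body presses on something with over 40 N, if the wrist force passes 120 N, or if a joint passes its speed limit or range.

## Robot

A 7-joint arm with a two-finger parallel gripper is mounted at the origin on a cart in front of the work surface, level with it; the furniture and walls round the work are solid. World frame = base frame: x ahead of the robot, y to its left, z up, the work surface at z = 0. Lengths are in m, angles in degrees, forces in N, time in s.
With the tool pointing down it reaches from about 0.4 to 0.875 m from the base axis. Payload 19.3 kg.
Tool frame: the origin (TCP) lies midway between the tips of the shut fingers; the grasp point (between the pads) lies 19 mm behind it (arm.hold_point_z is the distance from the TCP to the grasp point, in m); z points along the fingers, y is the direction in which the jaws open and shut (so a half turn about z gives the same grasp; the last joint's range is limited). The gripper opens to 85 mm and grips with 20 to 120 N. Pads are 22 mm wide; open, the fingers measure 114 mm over their backs; the gripper's body (76 mm by 85 mm) begins 54 mm behind the grasp point. The pads swing forward as they close: fully open they stand 13 mm farther back than shut.
Start: joints at [73.327, 29.874, -2.08, 91.645, 1.215, 58.505, -6.463], TCP at [0.137, -0.61, 0.231] pointing down, gripper open.
Joint ranges: [-166.77, 166.77], [-17.47, 122.26], [-85.68, 81.53], [9.62, 139.38], [-72.42, 252.41], [9.2, 110.78], [-144.41, 144.41]. Speed limits (degrees/s): [108.29, 108.29, 136.94, 136.94, 172.46, 172.46, 172.46].

## Interface

Orientations are given as [roll, pitch, yaw] about the fixed x, y, z axes, in that order (R = Rz(yaw) Ry(pitch) Rx(roll)).
In Python, from station import arm gives the robot as it stands.
- The arm moves only by the tool play_rows, never from a script. Its argument "deltas" is a list of rows, each an object with "offset": the shift along the tool's x, y, z in cm, a list of three; "rot": the turn, a rotation vector about the tool's x, y, z in rad, a list of three; "hand": the opening in per cent of the stroke, from 0 (shut) to 100 (fully open). A call has exactly 8 rows; each row is the pose to reach, as a shift and turn from the pose commanded when the call began, along the tool's axes at that moment; what a row does not reach only later rows make up. A row lasts 1/10 s, in which the tool goes at most 50 mm and 8.59 degrees, less where a joint would pass 70% of its speed; a pose out of reach is approached as far as the arm can. A call with a gripper value outside its range is refused whole. The fingers move at their own pace and stop on an object; "grip_force" is the grip in N (left out, the last holds). Time passes only in rows, so rows that repeat a pose let the fingers close, or fill a call up. It gives the time, the measured TCP pose, the force and the opening at its end, in the units of the state.
- arm.get_obs(): the state, without advancing time (a new reading comes with each control period).
- arm.get_image(name): name is "side" or "top"; returns a dict with "color" (420x560x3 uint8, red, green, blue), "vfov" (degrees; the focal length in pixels is half the picture's height over the tangent of half this angle, whatever the lens; pixels are square), "cx", "cy" (the principal point, pixels), "R" (3x3) and "t" (3): a world point X has camera coordinates R X + t. Camera axes: x right, y down, z forward; pixel columns grow to the right and rows downward; lengths in m; the calibration is good to about 2 mm. A picture is of the moment at which its call begins. There is no depth.
- arm.close_job(): hands the job in, once; it reports no verdict.
The state is a dict: "time_s": time; "joint_pos": joint angles; "qd": joint speeds; "effort": joint torques, N m; "ee_pos": TCP position; "tool_rot": TCP orientation; "force": force on the tool from outside, world axes, zero at the start; "moment": the same for the moment, N m; "gripper_width": finger opening in m.
Only numpy, scipy, OpenCV 4.12 (cv2) and the standard library are available. Lean on these libraries where they do the work, as an engineer would, in place of code of your own. Each camera call takes 0.05 s, during which the arm holds its last target.

## Working session

There is one attempt and no reset: what is moved stays moved. The work goes in short steps, Python scripts to look and compute and a tool call to move; the robot and the scene stay as the last step left them, time stands still between calls to the robot, and variables do not carry over. Pictures are saved under pics/ and viewed, and the job is handed in when it is done.

Besides the shell and the picture viewer there is one more tool, called as a command line: name --argument value ..., lists and objects as JSON in quotes. play_rows: Moves the arm, as the interface text tells. Its arguments: {"type":"object","properties":{"deltas":{"type":"array","items":{"type":"object","properties":{"offset":{"type":"array","items":{"type":"number"}},"rot":{"type":"array","items":{"type":"number"}},"hand":{"type":"number"}}}},"grip_force":{"type":"number"}},"required":["deltas"]}

```bash
ls; mkdir -p pics
python3 - <<'E'
from station import arm
import cv2
for n in("side","top"):
    d=arm.get_image(n);cv2.imwrite(f"pics/{n}0.png",d["color"][:,:,::-1]);print(n,d["vfov"],d["cx"],d["cy"],d["R"],d["t"])
o=arm.get_obs();print(o["time_s"],o["ee_pos"],o["tool_rot"],o["force"],o["gripper_width"],arm.hold_point_z)
E
```

```text
pics
side 57.86498225350976 280.4009190900254 210.5240078834423 [[-0.87883018 -0.47711838 -0.00394526]
 [-0.29660041  0.55276394 -0.7787684 ]
 [ 0.37374552 -0.683235   -0.62729914]] [0.52515695 0.24300386 0.73477308]
top 57.094519274917246 285.38580704321026 208.12216178917177 [[ 0.01126973 -0.99990906  0.00740707]
 [-0.98707092 -0.01230887 -0.15981079]
 [ 0.15988743 -0.00551028 -0.98711988]] [-0.06392788  0.60426323  0.82700983]
0.1 [ 0.13675351 -0.60955315  0.23079292] [-1.79942349e+02  4.59442983e-03  1.26462141e+01] [ 0.58536586  0.60057974 -0.08522855] 0.08535070186295529 0.0187
```

View pics/side0.png

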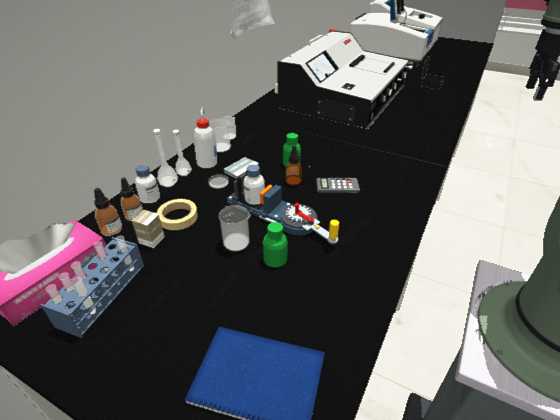

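View pics/top0.png

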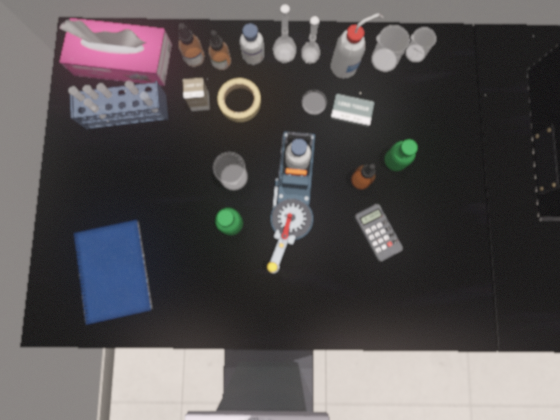

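Run:
```python
import cv2
a=cv2.imread("pics/top0.png")[120:280,200:420];cv2.imwrite("pics/topc.png",cv2.resize(a,None,fx=3.6,fy=3.6,interpolation=cv2.INTER_CUBIC))
a=cv2.imread("pics/side0.png")[155:275,210:370];cv2.imwrite("pics/sidec.png",cv2.resize(a,None,fx=5,fy=5,interpolation=cv2.INTER_CUBIC))
```

```text
(no output)
```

View pics/topc.png

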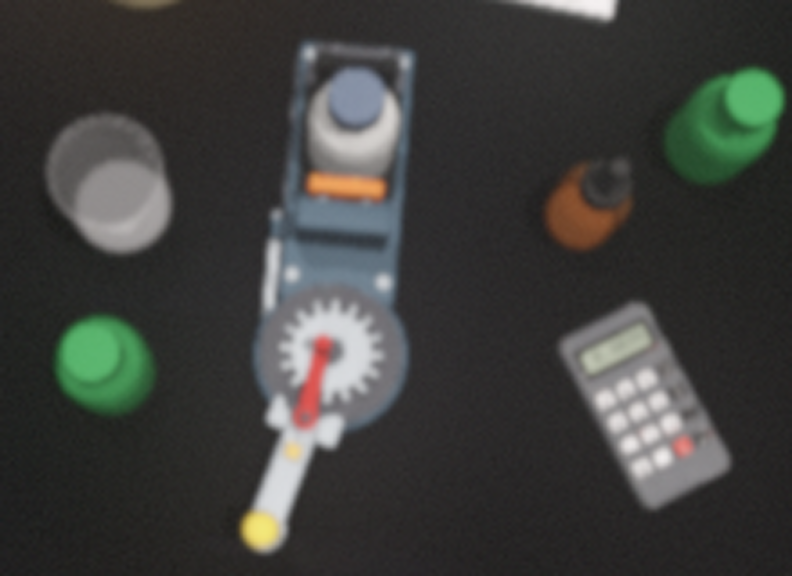

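View pics/sidec.png

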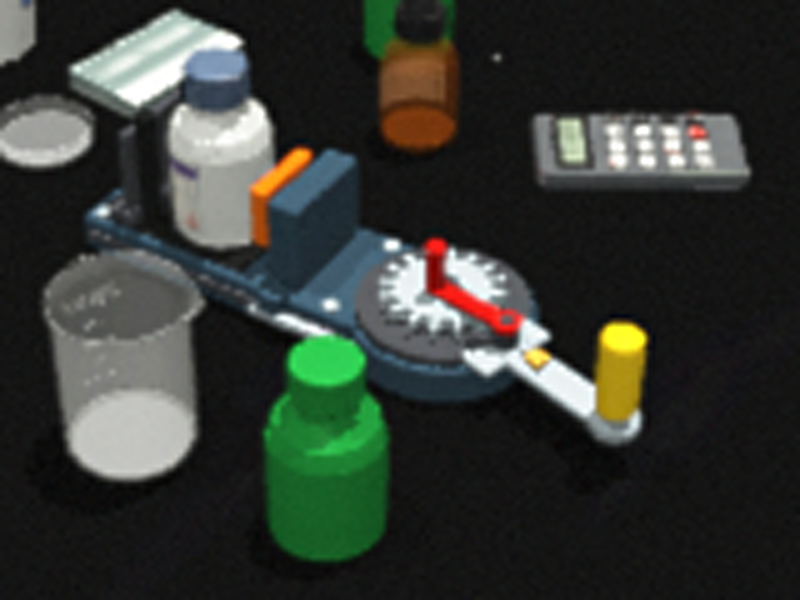

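```bash
cat > h.py <<'E'
import numpy as np, cv2
from station import arm
C={'side':(57.86498225350976,280.4009190900254,210.5240078834423,np.array([[-0.87883018,-0.47711838,-0.00394526],[-0.29660041,0.55276394,-0.7787684],[0.37374552,-0.683235,-0.62729914]]),np.array([0.52515695,0.24300386,0.73477308])),
'top':(57.094519274917246,285.38580704321026,208.12216178917177,np.array([[0.01126973,-0.99990906,0.00740707],[-0.98707092,-0.01230887,-0.15981079],[0.15988743,-0.00551028,-0.98711988]]),np.array([-0.06392788,0.60426323,0.82700983]))}
def ray(n,u,v):
    f,cx,cy,R,t=C[n];f=210/np.tan(np.radians(f/2));d=R.T@np.array([(u-cx)/f,(v-cy)/f,1]);return -R.T@t,d
def onz(n,u,v,z):
    o,d=ray(n,u,v);return o+d*(z-o[2])/d[2]
def tri(a,b):
    o,d=ray('side',*a);p,e=ray('top',*b)
    s=np.linalg.lstsq(np.c_[d,-e],p-o,rcond=None)[0];A=o+d*s[0];B=p+e*s[1];return (A+B)/2,np.linalg.norm(A-B)
def proj(n,X):
    f,cx,cy,R,t=C[n];f=210/np.tan(np.radians(f/2));c=R@np.array(X)+t;return c[0]/c[2]*f+cx,c[1]/c[2]*f+cy
T=lambda x,y:(x/3.6+200-.4,y/3.6+120-.4)
S=lambda x,y:(x/5+210-.4,y/5+155-.4)
E
python3 - <<'E'
from h import *
np.set_printoptions(precision=4,suppress=True)
for nm,t,s,z in (("knobtop",(262,529),(626,334),.082),("stubtop",(324,345),(436,245),.067),("hub",(331,352),(437,292),.037),("amber",(580,220),(418,130),0),("cap",(356,96),(218,65),.124),("pad top",(347,184),(283,173),.072),("pivot",(304,420),(506,319),.04),("greencap",(90,350),(327,355),.1)):
    print(nm,onz('top',*T(*t),z),onz('side',*S(*s),z),tri(S(*s),T(*t)))
E
```

```text
knobtop [ 0.4733 -0.0303  0.082 ] [ 0.469 -0.027  0.082] (array([ 0.4718, -0.0307,  0.0784]), np.float64(0.0031355771699675106))
stubtop [ 0.5858 -0.0662  0.067 ] [ 0.5846 -0.063   0.067 ] (array([ 0.5861, -0.0662,  0.0642]), np.float64(1.3627398259302097e-05))
hub [ 0.5856 -0.0712  0.037 ] [ 0.5833 -0.0631  0.037 ] (array([ 0.5869, -0.0712,  0.0297]), np.float64(0.0005570691034390464))
amber [ 0.6826 -0.2392  0.    ] [ 0.6824 -0.2376  0.    ] (array([ 0.6831, -0.2394, -0.0013]), np.float64(0.0003533671783103308))
cap [ 0.7265 -0.0827  0.124 ] [ 0.7198 -0.079   0.124 ] (array([ 0.7254, -0.0837,  0.1205]), np.float64(0.004552263844554412))
pad top [ 0.6866 -0.0795  0.072 ] [ 0.6799 -0.0743  0.072 ] (array([ 0.6859, -0.0804,  0.0668]), np.float64(0.004179424387397284))
pivot [ 0.5418 -0.0545  0.04  ] [ 0.5417 -0.0569  0.04  ] (array([ 0.5412, -0.0546,  0.042 ]), np.float64(0.0008666277159137194))
greencap [0.5764 0.0724 0.1   ] [0.5732 0.0691 0.1   ] (array([0.5742, 0.0714, 0.102 ]), np.float64(0.004089775515068861))
```

```bash
cat >> h.py <<'E'
from scipy.spatial.transform import Rotation as Ro
def to(x,y,z,yaw):
    o=arm.get_obs();R=Ro.from_euler('xyz',o["tool_rot"],degrees=True);G=Ro.from_euler('xyz',[180,0,yaw],degrees=True)
    print("t",round(o["time_s"],2),"off cm",np.round(R.inv().apply(np.array([x,y,z])-o["ee_pos"])*100,2),"rot",np.round((R.inv()*G).as_rotvec(),3),"F",np.round(o["force"],2))
E
python3 -c "
from h import *
to(.36,-.34,.2,12.65);to(.586,-.066,.13,-20)"
```

```text
t 0.1 off cm [ 27.68 -21.41   3.1 ] rot [-0.001  0.    -0.   ] F [ 0.59  0.6  -0.09]
t 0.1 off cm [ 55.74 -43.19  10.12] rot [-0.001  0.     0.57 ] F [ 0.59  0.6  -0.09]
```

play_rows --deltas '[{"offset": [3.5,-2.7,0.4],"rot": [0,0,0],"hand": 40},{"offset": [7,-5.4,0.8],"rot": [0,0,0],"hand": 40},{"offset": [10.5,-8.1,1.2],"rot": [0,0,0],"hand": 40},{"offset": [14,-10.8,1.6],"rot": [0,0,0],"hand": 40},{"offset": [17.5,-13.5,2.0],"rot": [0,0,0.1],"hand": 40},{"offset": [21,-16.2,2.4],"rot": [0,0,0.2],"hand": 40},{"offset": [24.5,-18.9,2.8],"rot": [0,0,0.3],"hand": 40},{"offset": [28,-21.6,3.1],"rot": [0,0,0.4],"hand": 40}]'

```text
time_s: 0.9
ee_pos: [0.3635, -0.3362, 0.2]
tool_rot: [-180.0, 0.0, -10.5]
force: [1.3, -1.0, 0.4]
gripper_width: 0.0342
```

```bash
python3 -c "
from h import *
o=arm.get_obs();print(o['ee_pos'],o['gripper_width']);to(.586,-.066,.11,-20)"
```

```text
[ 0.36347647 -0.33618548  0.20002574] 0.03416494171913723
t 0.9 off cm [ 16.95 -30.63   9.  ] rot [-0.     0.     0.165] F [ 1.34 -1.03  0.37]
```

play_rows --deltas '[{"offset": [2.3,-4.2,1.0],"rot": [0,0,0.05],"hand": 40},{"offset": [4.6,-8.4,2.0],"rot": [0,0,0.1],"hand": 40},{"offset": [6.9,-12.6,3.0],"rot": [0,0,0.165],"hand": 40},{"offset": [9.3,-16.8,4.0],"rot": [0,0,0.165],"hand": 40},{"offset": [11.6,-21,5.0],"rot": [0,0,0.165],"hand": 40},{"offset": [13.9,-25.2,6.5],"rot": [0,0,0.165],"hand": 40},{"offset": [16.2,-29.3,8],"rot": [0,0,0.165],"hand": 40},{"offset": [16.95,-30.6,9.0],"rot": [0,0,0.165],"hand": 40}]'

```text
time_s: 1.7
ee_pos: [0.586, -0.0617, 0.1089]
tool_rot: [-179.9, 0.0, -19.4]
force: [-0.7, -0.0, 0.1]
gripper_width: 0.0342
```

```bash
python3 -c "
from h import *
to(.586,-.066,.045,-20)
for n in('side','top'):
    d=arm.get_image(n);a=d['color'][140:270,210:370] if n=='side' else d['color'][150:280,220:370]
    cv2.imwrite(f'pics/{n}1.png',cv2.resize(a[:,:,::-1],None,fx=4,fy=4,interpolation=2))
"
```

```text
t 1.7 off cm [0.14 0.42 6.39] rot [-0.002  0.001  0.01 ] F [-0.73 -0.    0.07]
```

View pics/side1.png

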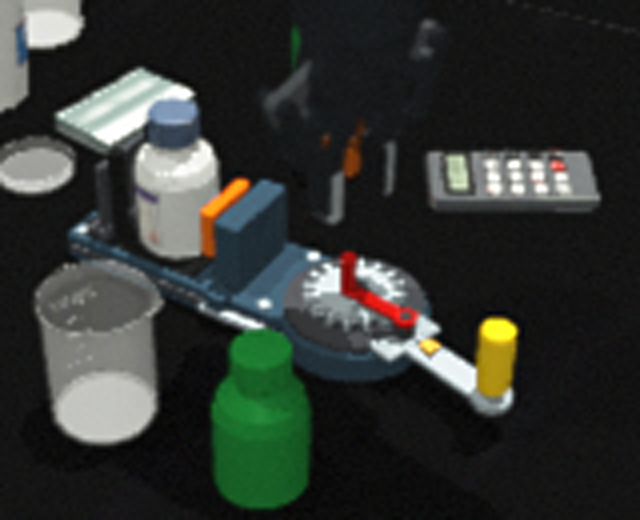

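View pics/top1.png

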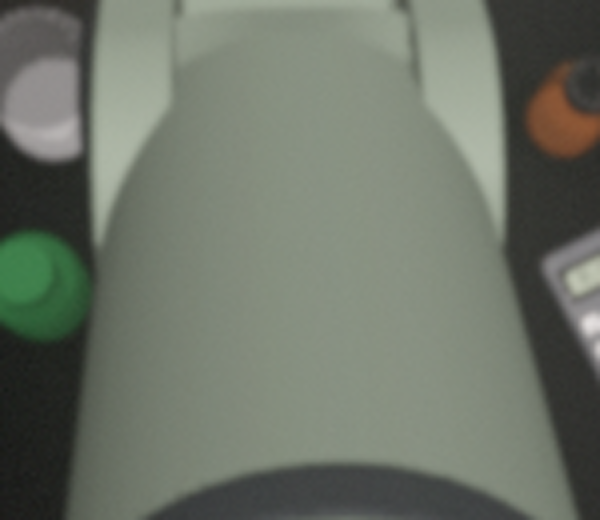

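```bash
python3 -c "
from h import *
P=lambda X:tuple(round(float(v),1) for v in ((proj('side',X)[0]+.4-210)*4,(proj('side',X)[1]+.4-140)*4))
o=arm.get_obs();R=Ro.from_euler('xyz',o['tool_rot'],degrees=True)
e=o['ee_pos'];print(e)
for dx in(-.011,.011):
  for dy in (-.017,.017,-.030,.030): print(dx,dy,P(e+R.apply([dx,dy,-.006])))
print('stubtop',P([.586,-.066,.067]),'knob',P([.4715,-.029,.082]),'stub bot',P([.586,-.066,.043]))
d=arm.get_image('side');a=d['color'][165:235,260:330]
cv2.imwrite(f'pics/s2.png',cv2.resize(a[:,:,::-1],None,fx=8,fy=8,interpolation=2))
"
```

```text
[ 0.58430385 -0.06425678  0.10846922]
-0.011 -0.017 (344.3, 212.4)
-0.011 0.017 (384.5, 190.2)
-0.011 -0.03 (328.5, 221.1)
-0.011 0.03 (399.5, 182.0)
0.011 -0.017 (319.2, 196.6)
0.011 0.017 (359.4, 175.1)
0.011 -0.03 (303.4, 205.1)
0.011 0.03 (374.3, 167.0)
stubtop (348.9, 252.8) knob (498.0, 323.9) stub bot (348.1, 282.5)
```

View pics/s2.png

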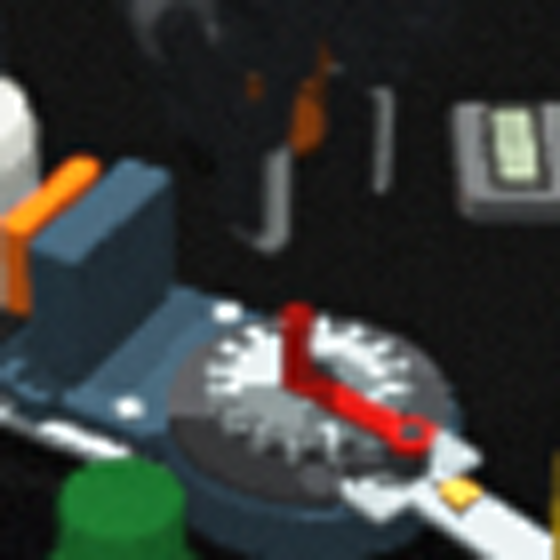

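play_rows --deltas '[{"offset": [0.1,0.1,1.5],"rot": [0,0,0],"hand": 40},{"offset": [0.1,0.1,3],"rot": [0,0,0],"hand": 40},{"offset": [0.1,0.1,4.5],"rot": [0,0,0],"hand": 40},{"offset": [0.1,0.1,5.5],"rot": [0,0,0],"hand": 40},{"offset": [0.1,0.1,6.0],"rot": [0,0,0],"hand": 40},{"offset": [0.1,0.1,6.3],"rot": [0,0,0],"hand": 40},{"offset": [0.1,0.1,6.3],"rot": [0,0,0],"hand": 40},{"offset": [0.1,0.1,6.3],"rot": [0,0,0],"hand": 40}]'

```text
time_s: 2.65
ee_pos: [0.585, -0.0681, 0.0477]
tool_rot: [-180.0, -0.0, -19.7]
force: [0.9, -0.2, 0.9]
gripper_width: 0.0341
```

```bash
python3 -c "
from h import *
to(.586,-.066,.045,-20)
d=arm.get_image('side');a=d['color'][165:235,260:330]
cv2.imwrite(f'pics/s3.png',cv2.resize(a[:,:,::-1],None,fx=8,fy=8,interpolation=2))
"
```

```text
t 2.65 off cm [ 0.02 -0.24  0.27] rot [-0.    -0.001  0.005] F [ 0.93 -0.16  0.91]
```

View pics/s3.png

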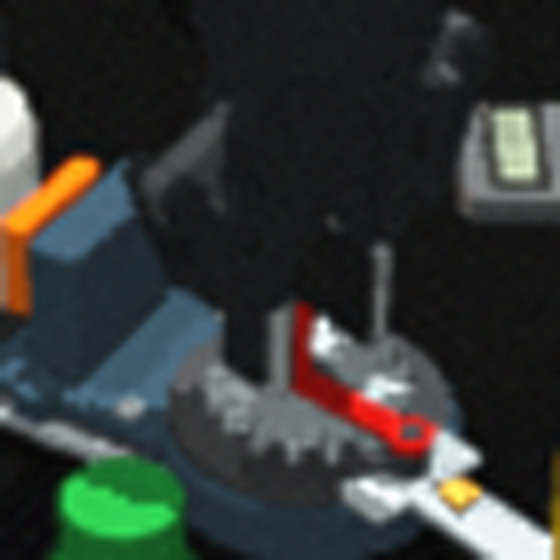

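play_rows --deltas '[{"offset": [0,0.4,0.1],"rot": [0,0,0],"hand": 40},{"offset": [0,0.8,0.1],"rot": [0,0,0],"hand": 40},{"offset": [0,1.1,0.1],"rot": [0,0,0],"hand": 40},{"offset": [0,1.3,0.1],"rot": [0,0,0],"hand": 40},{"offset": [0,1.5,0.1],"rot": [0,0,0],"hand": 40},{"offset": [0,1.7,0.1],"rot": [0,0,0],"hand": 40},{"offset": [0,1.9,0.1],"rot": [0,0,0],"hand": 40},{"offset": [0,1.9,0.1],"rot": [0,0,0],"hand": 40}]'

```text
time_s: 3.5
ee_pos: [0.5782, -0.0864, 0.0463]
tool_rot: [180.0, 0.0, -19.7]
force: [-0.1, 0.4, -0.3]
gripper_width: 0.0343
```

```bash
python3 -c "
from h import *
to(.586,-.066,.045,-20)
d=arm.get_image('side');a=d['color'][165:245,260:350]
cv2.imwrite(f'pics/s4.png',cv2.resize(a[:,:,::-1],None,fx=8,fy=7,interpolation=2))
"
```

```text
t 3.5 off cm [ 0.05 -2.18  0.13] rot [0.    0.    0.005] F [-0.13  0.4  -0.28]
```

View pics/s4.png

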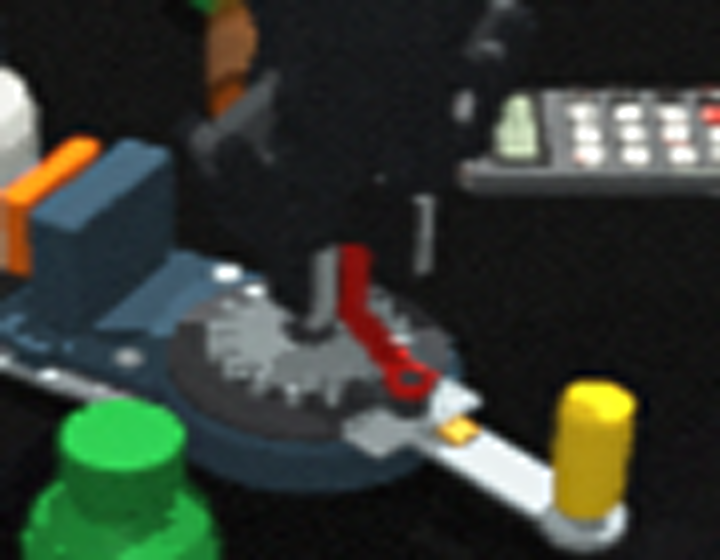

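```bash
python3 -c "
from h import *
p=onz('side',304.2,200.9,.067);q=onz('side',*S(436,245),.067);print(p,q,p-q, (p-q)[:2]@[-.342,-.94])
"
```

```text
[ 0.5730675  -0.08185394  0.067     ] [ 0.58459641 -0.06300562  0.067     ] [-0.01152891 -0.01884832  0.        ] 0.02166031021132908
```

```bash
python3 -c "
from h import *
to(.4715,-.0295,.125,-20)
"
```

```text
t 3.55 off cm [-11.96  -1.72  -7.87] rot [-0.     0.     0.005] F [-0.28  0.47  0.61]
```

play_rows --deltas '[{"offset": [0,-0.2,-2],"rot": [0,0,0],"hand": 45},{"offset": [0,-0.2,-5],"rot": [0,0,0],"hand": 50},{"offset": [0,-0.5,-8],"rot": [0,0,0],"hand": 50},{"offset": [-4,-0.8,-8],"rot": [0,0,0],"hand": 50},{"offset": [-8,-1.2,-8],"rot": [0,0,0],"hand": 50},{"offset": [-11,-1.6,-8],"rot": [0,0,0],"hand": 50},{"offset": [-12,-1.7,-8],"rot": [0,0,0],"hand": 50},{"offset": [-12,-1.7,-8],"rot": [0,0,0],"hand": 50}]'

```text
time_s: 4.35
ee_pos: [0.4707, -0.029, 0.1267]
tool_rot: [-180.0, -0.0, -19.7]
force: [-0.3, 0.2, 0.3]
gripper_width: 0.0423
```

```bash
python3 -c "
from h import *
to(.4715,-.0295,.045,-20)
d=arm.get_image('side');a=d['color'][165:265,250:370]
cv2.imwrite(f'pics/s5.png',cv2.resize(a[:,:,::-1],None,fx=6,fy=6,interpolation=2))
print((np.array(proj('side',[.4715,-.0295,.082]))-[250,165])*6)
"
```

```text
t 4.35 off cm [0.09 0.02 8.17] rot [-0.    -0.     0.006] F [-0.27  0.23  0.28]
[505.102643   332.71688452]
```

View pics/s5.png

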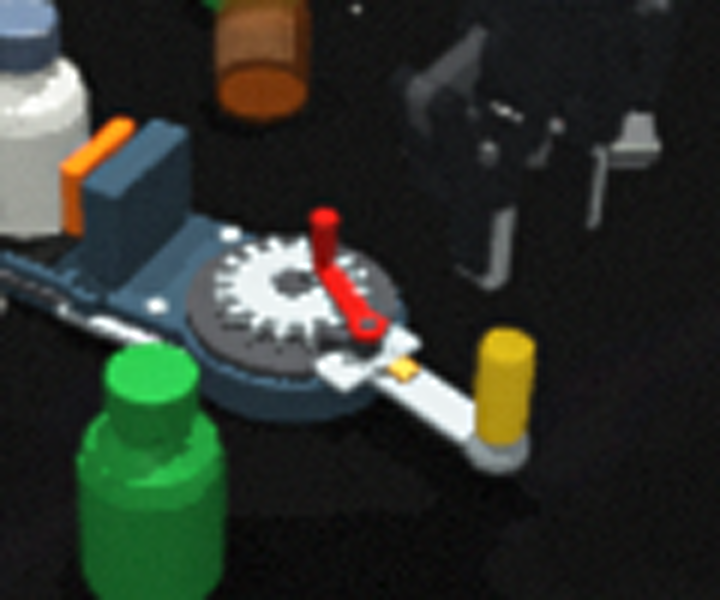

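play_rows --deltas '[{"offset": [0,0,2],"rot": [0,0,0],"hand": 50},{"offset": [0,0,4],"rot": [0,0,0],"hand": 50},{"offset": [0,0,6],"rot": [0,0,0],"hand": 50},{"offset": [0,0,7.5],"rot": [0,0,0],"hand": 50},{"offset": [0,0,8],"rot": [0,0,0],"hand": 45},{"offset": [0,0,8],"rot": [0,0,0],"hand": 34},{"offset": [0,0,8],"rot": [0,0,0],"hand": 31},{"offset": [0,0,8],"rot": [0,0,0],"hand": 31}]'

```text
time_s: 5.2
ee_pos: [0.4717, -0.0296, 0.047]
tool_rot: [-180.0, -0.1, -19.7]
force: [-0.1, 0.5, -0.9]
gripper_width: 0.0266
```

```bash
python3 -c "
from h import *
to(.4715,-.0295,.045,-20)
d=arm.get_image('side');a=d['color'][165:265,250:370]
cv2.imwrite(f'pics/s6.png',cv2.resize(a[:,:,::-1],None,fx=6,fy=6,interpolation=2))
"
```

```text
t 5.2 off cm [-0.02 -0.01  0.2 ] rot [-0.    -0.001  0.005] F [-0.08  0.49 -0.9 ]
```

View pics/s6.png

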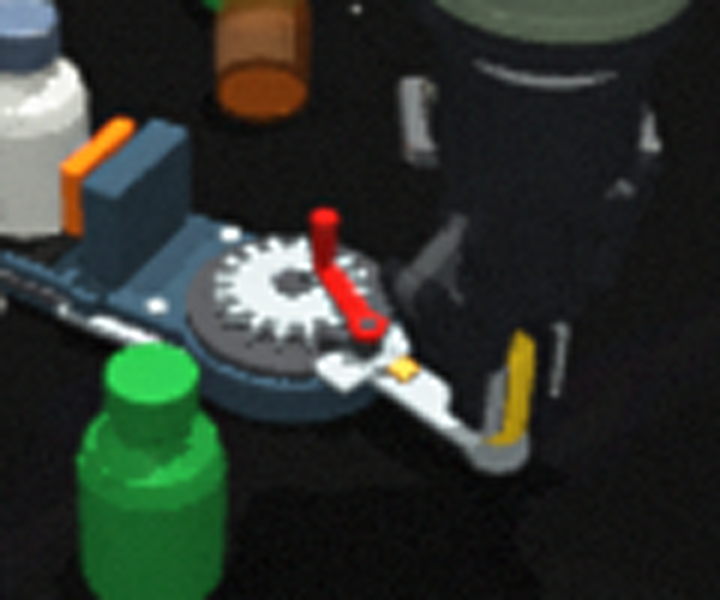

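play_rows --deltas '[{"offset": [0.06,1.2,0],"rot": [0,0,-0.1],"hand": 31},{"offset": [0.24,2.38,0],"rot": [0,0,-0.2],"hand": 31},{"offset": [0.54,3.55,0],"rot": [0,0,-0.3],"hand": 31},{"offset": [0.95,4.67,0],"rot": [0,0,-0.4],"hand": 31},{"offset": [1.47,5.75,0],"rot": [0,0,-0.5],"hand": 31},{"offset": [2.1,6.78,0],"rot": [0,0,-0.6],"hand": 31},{"offset": [2.82,7.73,0],"rot": [0,0,-0.7],"hand": 31},{"offset": [3.47,8.44,0],"rot": [0,0,-0.78],"hand": 31}]'

```text
time_s: 6.05
ee_pos: [0.4755, -0.1215, 0.0468]
tool_rot: [180.0, -0.0, 25.2]
force: [-1.5, 1.1, 0.1]
gripper_width: 0.0265
```

```bash
cat >> h.py <<'E'
H=np.array([.584,-.0713])
def st(H=H):
    o=arm.get_obs();e=o["ee_pos"][:2]-H;th=np.degrees(np.arctan2(e[1],e[0]))%360
    d=e/np.linalg.norm(e);F=o["force"][:2]
    print("t",round(o["time_s"],2),"theta",round(th,2),"h(175)",round(np.radians(th-175),3),"r",round(np.linalg.norm(e),4),"Fccw",round(F@[-d[1],d[0]],2),"Frad",round(F@d,2),"Fz",round(o["force"][2],2),"yaw",o["tool_rot"][2],"z",round(o["ee_pos"][2],4),o["gripper_width"])
E
python3 -c "
from h import *
st()
d=arm.get_image('side');a=d['color'][165:265,250:370]
cv2.imwrite(f'pics/s7.png',cv2.resize(a[:,:,::-1],None,fx=6,fy=6,interpolation=2))
"
```

```text
t 6.05 theta 204.84 h(175) 0.521 r 0.1195 Fccw -1.59 Frad 0.93 Fz 0.11 yaw 25.17188158601983 z 0.0468 0.026514248985374425
```

View pics/s7.png

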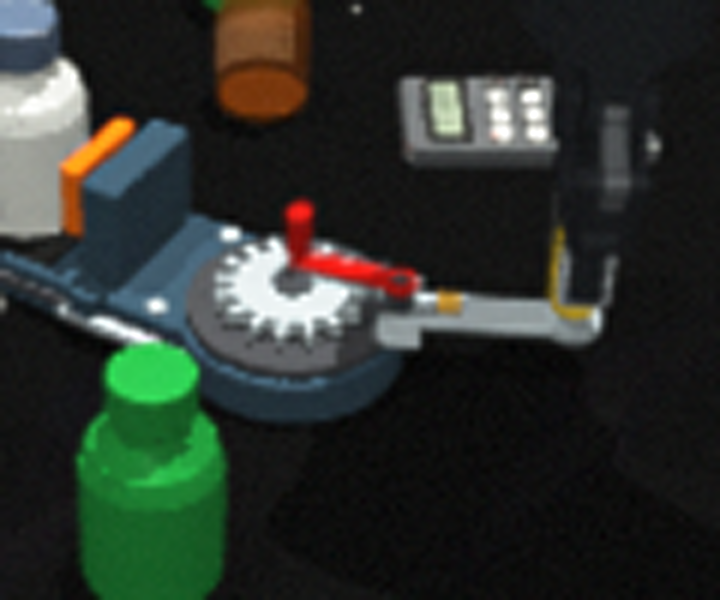

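play_rows --deltas '[{"offset": [0.06,-1.2,0],"rot": [0,0,0.1],"hand": 31},{"offset": [0.24,-2.38,0],"rot": [0,0,0.2],"hand": 31},{"offset": [0.54,-3.55,0],"rot": [0,0,0.3],"hand": 31},{"offset": [0.79,-4.28,0],"rot": [0,0,0.365],"hand": 31},{"offset": [1.08,-4.98,0],"rot": [0,0,0.43],"hand": 31},{"offset": [1.41,-5.65,0],"rot": [0,0,0.49],"hand": 31},{"offset": [1.78,-6.28,0],"rot": [0,0,0.55],"hand": 31},{"offset": [2.1,-6.78,0],"rot": [0,0,0.6],"hand": 31}]'

```text
time_s: 6.9
ee_pos: [0.4656, -0.0506, 0.0467]
tool_rot: [180.0, -0.0, -9.7]
force: [-0.4, -6.8, -0.2]
gripper_width: 0.0264
```

```bash
python3 -c "
from h import *
st()
d=arm.get_image('side');a=d['color'][165:265,250:370]
cv2.imwrite(f'pics/s8.png',cv2.resize(a[:,:,::-1],None,fx=6,fy=6,interpolation=2));st()
"
```

```text
t 6.9 theta 170.1 h(175) -0.086 r 0.1201 Fccw 6.77 Frad -0.8 Fz -0.19 yaw -9.692826910614166 z 0.0467 0.026418843893842393
t 6.95 theta 169.63 h(175) -0.094 r 0.1202 Fccw 4.27 Frad 1.17 Fz 0.4 yaw -9.812300356747258 z 0.0467 0.026324077662362454
```

View pics/s8.png

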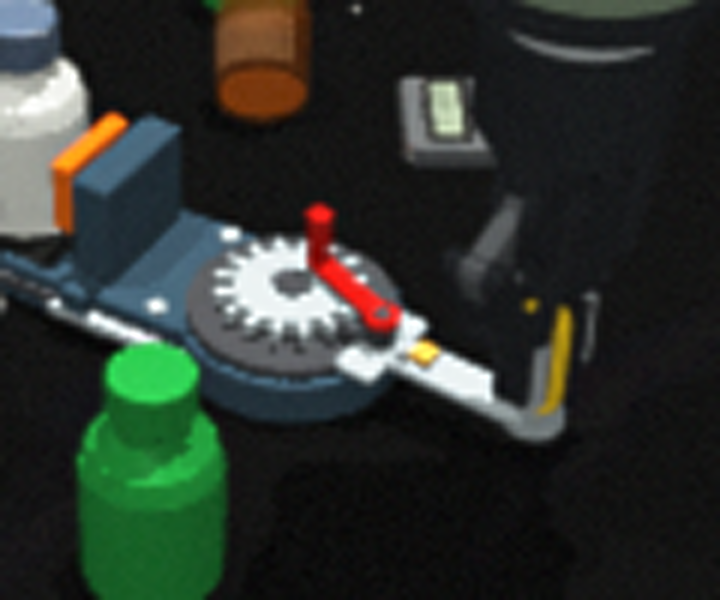

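play_rows --deltas '[{"offset": [0.02,-0.72,0],"rot": [0,0,0.06],"hand": 31},{"offset": [0.09,-1.44,0],"rot": [0,0,0.12],"hand": 31},{"offset": [0.19,-2.15,0],"rot": [0,0,0.18],"hand": 31},{"offset": [0.34,-2.85,0],"rot": [0,0,0.24],"hand": 31},{"offset": [0.54,-3.55,0],"rot": [0,0,0.3],"hand": 31},{"offset": [0.77,-4.23,0],"rot": [0,0,0.36],"hand": 31},{"offset": [0.91,-4.56,0],"rot": [0,0,0.39],"hand": 31},{"offset": [1.04,-4.9,0],"rot": [0,0,0.42],"hand": 31}]'

```text
time_s: 7.75
ee_pos: [0.4835, -0.0042, 0.0466]
tool_rot: [179.9, 0.0, -33.6]
force: [-3.6, -6.8, 3.9]
gripper_width: 0.0266
```

```bash
python3 -c "
from h import *
st()
d=arm.get_image('side');a=d['color'][165:265,250:370]
cv2.imwrite(f'pics/s9.png',cv2.resize(a[:,:,::-1],None,fx=6,fy=6,interpolation=2));st()
"
```

```text
t 7.75 theta 146.28 h(175) -0.501 r 0.1209 Fccw 7.68 Frad -0.76 Fz 3.9 yaw -33.622709096453505 z 0.0466 0.02655445678202888
t 7.8 theta 145.99 h(175) -0.506 r 0.1209 Fccw 6.12 Frad -0.26 Fz 2.39 yaw -33.710297060662334 z 0.0466 0.02641474320329284
```

View pics/s9.png

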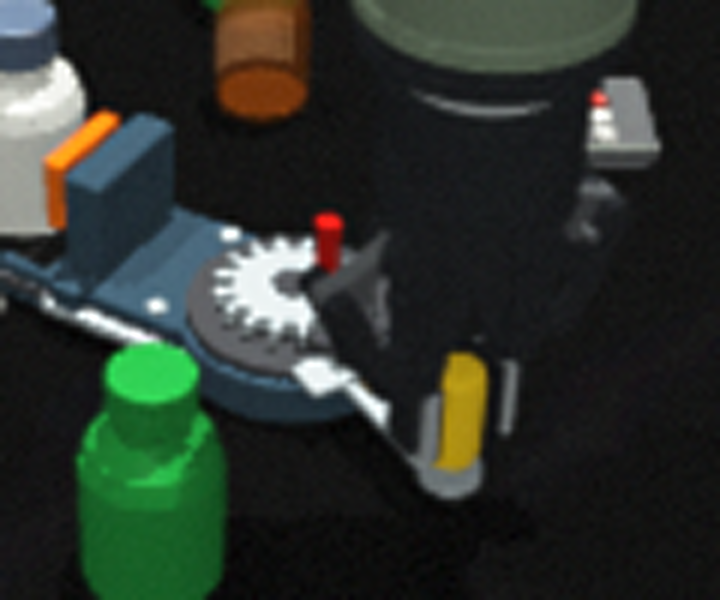

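play_rows --deltas '[{"offset": [0.1,1.56,0],"rot": [0,0,-0.13],"hand": 31},{"offset": [0.4,3.08,0],"rot": [0,0,-0.26],"hand": 31},{"offset": [0.9,4.56,0],"rot": [0,0,-0.39],"hand": 31},{"offset": [1.59,5.96,0],"rot": [0,0,-0.52],"hand": 31},{"offset": [2.45,7.26,0],"rot": [0,0,-0.65],"hand": 31},{"offset": [3.47,8.44,0],"rot": [0,0,-0.78],"hand": 31},{"offset": [4.63,9.47,0],"rot": [0,0,-0.91],"hand": 31},{"offset": [5.82,10.29,0],"rot": [0,0,-1.03],"hand": 31}]'

```text
time_s: 8.6
ee_pos: [0.4757, -0.1222, 0.0467]
tool_rot: [180.0, -0.0, 25.8]
force: [-1.7, 4.2, 1.7]
gripper_width: 0.0264
```

```bash
python3 -c "
from h import *
st()
d=arm.get_image('side');a=d['color'][165:265,250:370]
cv2.imwrite(f'pics/s10.png',cv2.resize(a[:,:,::-1],None,fx=6,fy=6,interpolation=2))
a=d['color'][155:225,220:310]
cv2.imwrite(f'pics/s10b.png',cv2.resize(a[:,:,::-1],None,fx=8,fy=8,interpolation=2));st()
"
```

```text
t 8.6 theta 205.19 h(175) 0.527 r 0.1196 Fccw -4.51 Frad -0.24 Fz 1.68 yaw 25.79894842767224 z 0.0467 0.02636929010172449
t 8.65 theta 206.34 h(175) 0.547 r 0.1199 Fccw 3.38 Frad 2.28 Fz -0.19 yaw 26.109990789803764 z 0.0467 0.026536073841616298
```

View pics/s10.png

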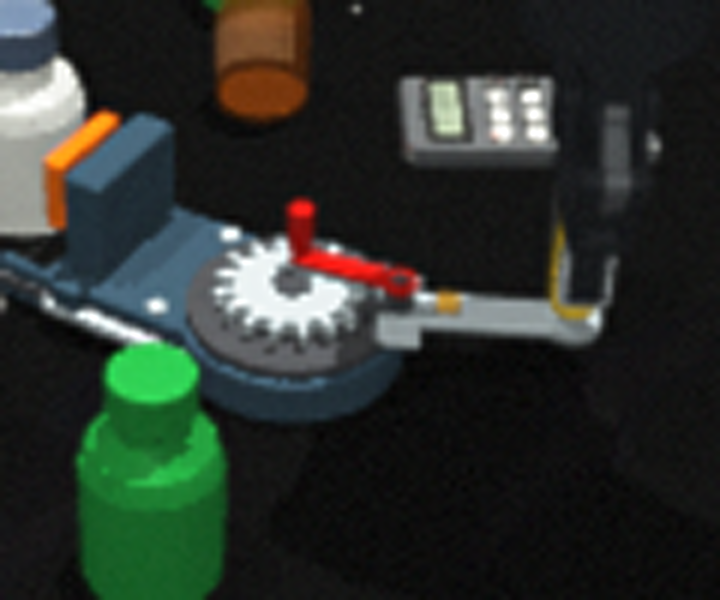

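View pics/s10b.png

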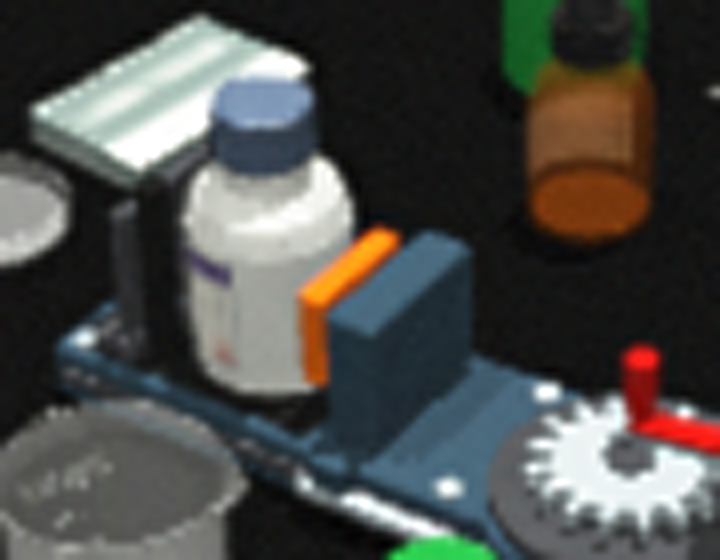

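play_rows --deltas '[{"offset": [0.04,-0.96,0],"rot": [0,0,0.08],"hand": 31},{"offset": [0.15,-1.91,0],"rot": [0,0,0.16],"hand": 31},{"offset": [0.29,-2.62,0],"rot": [0,0,0.22],"hand": 31},{"offset": [0.42,-3.15,0],"rot": [0,0,0.265],"hand": 31},{"offset": [0.57,-3.66,0],"rot": [0,0,0.31],"hand": 31},{"offset": [0.76,-4.2,0],"rot": [0,0,0.357],"hand": 31},{"offset": [0.95,-4.67,0],"rot": [0,0,0.4],"hand": 31},{"offset": [1.16,-5.16,0],"rot": [0,0,0.445],"hand": 31}]'

```text
time_s: 9.45
ee_pos: [0.4639, -0.0704, 0.0466]
tool_rot: [179.9, -0.0, -0.3]
force: [0.3, -6.7, -2.2]
gripper_width: 0.0266
```

```bash
cat > pk.py <<'E'
import sys
from h import *
st()
for i in range(int(sys.argv[2])):
    d=arm.get_image('side');st()
a=d['color'][155:225,220:310]
cv2.imwrite(f'pics/{sys.argv[1]}.png',cv2.resize(a[:,:,::-1],None,fx=8,fy=8,interpolation=2))
E
python3 pk.py s11 4
```

```text
t 9.45 theta 179.55 h(175) 0.079 r 0.1201 Fccw 6.74 Frad -0.34 Fz -2.19 yaw -0.29136713871750625 z 0.0466 0.026589733134639547
t 9.5 theta 179.1 h(175) 0.072 r 0.1201 Fccw 4.94 Frad -0.24 Fz -1.31 yaw -0.41435734704273985 z 0.0466 0.026639381974652914
t 9.55 theta 179.24 h(175) 0.074 r 0.1201 Fccw 4.41 Frad -0.45 Fz -1.4 yaw -0.19594783139996272 z 0.0466 0.02628094060500841
t 9.6 theta 179.36 h(175) 0.076 r 0.1201 Fccw 4.11 Frad 0.23 Fz 0.31 yaw -0.09120859711021147 z 0.0466 0.026369197413335068
t 9.65 theta 179.41 h(175) 0.077 r 0.1201 Fccw 3.65 Frad 0.54 Fz 0.38 yaw -0.040211581959707705 z 0.0465 0.02689320182744918
```

View pics/s11.png

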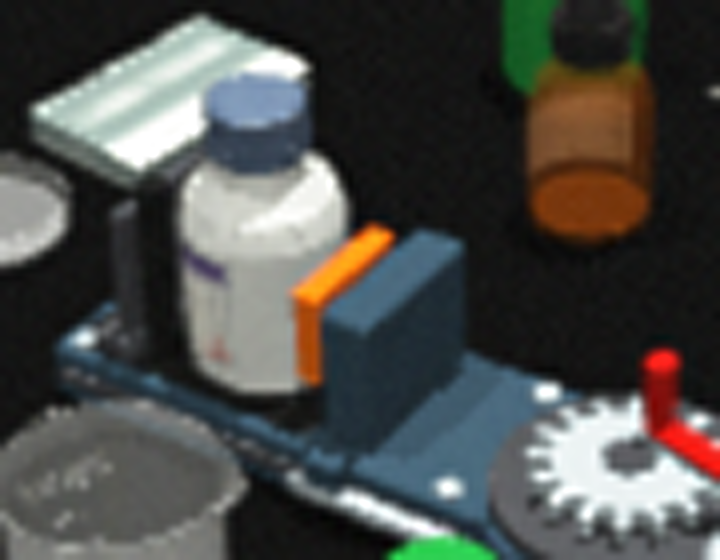

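play_rows --deltas '[{"offset": [0,-0.24,0],"rot": [0,0,0.02],"hand": 31},{"offset": [0.01,-0.48,0],"rot": [0,0,0.04],"hand": 31},{"offset": [0.02,-0.72,0],"rot": [0,0,0.06],"hand": 31},{"offset": [0.04,-0.96,0],"rot": [0,0,0.08],"hand": 31},{"offset": [0.06,-1.2,0],"rot": [0,0,0.1],"hand": 31},{"offset": [0.09,-1.44,0],"rot": [0,0,0.12],"hand": 31},{"offset": [0.12,-1.67,0],"rot": [0,0,0.14],"hand": 31},{"offset": [0.15,-1.91,0],"rot": [0,0,0.16],"hand": 31}]'

```text
time_s: 10.45
ee_pos: [0.4654, -0.0516, 0.0465]
tool_rot: [180.0, -0.0, -9.3]
force: [-0.9, -7.4, 2.1]
gripper_width: 0.0263
```

```bash
python3 pk.py s12 3
```

```text
t 10.45 theta 170.55 h(175) -0.078 r 0.1202 Fccw 7.45 Frad -0.37 Fz 2.14 yaw -9.2794534960298 z 0.0465 0.026340525775425085
t 10.5 theta 170.34 h(175) -0.081 r 0.1203 Fccw 6.16 Frad -1.09 Fz 2.3 yaw -9.339781540192956 z 0.0465 0.02633310012515871
t 10.55 theta 170.38 h(175) -0.081 r 0.1203 Fccw 5.03 Frad -0.69 Fz 1.76 yaw -9.249300694841994 z 0.0465 0.02615601179398106
t 10.6 theta 170.39 h(175) -0.08 r 0.1203 Fccw 3.75 Frad 0.63 Fz 1.5 yaw -9.217033107943799 z 0.0465 0.026391532597863816
```

View pics/s12.png

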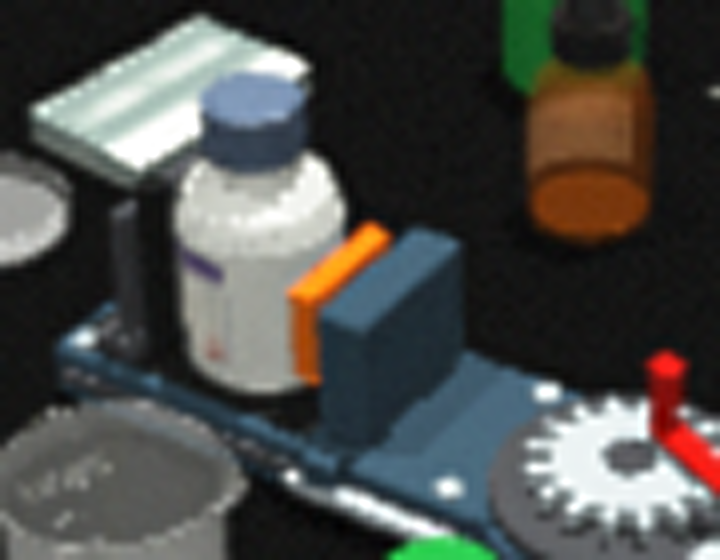

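play_rows --deltas '[{"offset": [0,-0.24,0],"rot": [0,0,0.02],"hand": 31},{"offset": [0.01,-0.48,0],"rot": [0,0,0.04],"hand": 31},{"offset": [0.02,-0.72,0],"rot": [0,0,0.06],"hand": 31},{"offset": [0.04,-0.96,0],"rot": [0,0,0.08],"hand": 31},{"offset": [0.06,-1.2,0],"rot": [0,0,0.1],"hand": 31},{"offset": [0.09,-1.44,0],"rot": [0,0,0.12],"hand": 31},{"offset": [0.12,-1.67,0],"rot": [0,0,0.14],"hand": 31},{"offset": [0.15,-1.91,0],"rot": [0,0,0.16],"hand": 31}]'

```text
time_s: 11.4
ee_pos: [0.4697, -0.033, 0.0465]
tool_rot: [180.0, -0.0, -18.4]
force: [-2.4, -7.6, 3.6]
gripper_width: 0.0264
```

```bash
python3 pk.py s13 3
```

```text
t 11.4 theta 161.46 h(175) -0.236 r 0.1205 Fccw 8.0 Frad -0.19 Fz 3.58 yaw -18.44665539867944 z 0.0465 0.026384835380863142
t 11.45 theta 161.24 h(175) -0.24 r 0.1206 Fccw 6.72 Frad -0.48 Fz 3.76 yaw -18.506971419638543 z 0.0465 0.026181612449803777
t 11.5 theta 161.31 h(175) -0.239 r 0.1206 Fccw 5.23 Frad 0.45 Fz 4.08 yaw -18.420413588815926 z 0.0465 0.026213952511635167
t 11.55 theta 161.33 h(175) -0.239 r 0.1206 Fccw 5.47 Frad -0.06 Fz 2.9 yaw -18.387021857896283 z 0.0465 0.026719120206253763
```

View pics/s13.png

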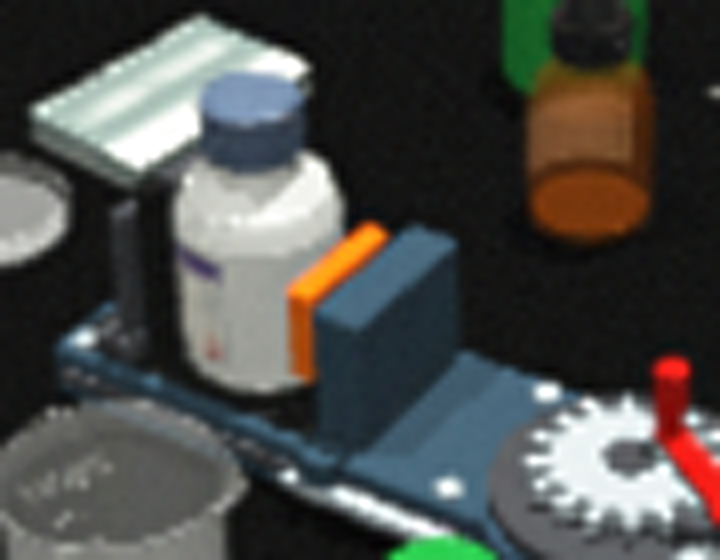

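play_rows --deltas '[{"offset": [0,0,0],"rot": [0,0,0],"hand": 31},{"offset": [0,0,0],"rot": [0,0,0],"hand": 31},{"offset": [0,0,0],"rot": [0,0,0],"hand": 31},{"offset": [0,-0.24,0],"rot": [0,0,0.02],"hand": 31},{"offset": [0.01,-0.48,0],"rot": [0,0,0.04],"hand": 31},{"offset": [0.02,-0.72,0],"rot": [0,0,0.06],"hand": 31},{"offset": [0.04,-0.96,0],"rot": [0,0,0.08],"hand": 31},{"offset": [0.06,-1.2,0],"rot": [0,0,0.1],"hand": 31}]'

```text
time_s: 12.35
ee_pos: [0.4738, -0.0219, 0.0465]
tool_rot: [179.9, 0.0, -24.2]
force: [-3.3, -7.6, 5.1]
gripper_width: 0.0263
```

```bash
python3 pk.py s14 3
```

```text
t 12.35 theta 155.85 h(175) -0.334 r 0.1207 Fccw 8.28 Frad -0.04 Fz 5.12 yaw -24.187226244292063 z 0.0465 0.02633811321153163
t 12.4 theta 155.66 h(175) -0.338 r 0.1208 Fccw 8.51 Frad -0.38 Fz 5.48 yaw -24.24463410726246 z 0.0464 0.026169362918361364
t 12.45 theta 155.72 h(175) -0.337 r 0.1208 Fccw 7.15 Frad -0.2 Fz 5.26 yaw -24.159902037303027 z 0.0464 0.02626455854553047
t 12.5 theta 155.72 h(175) -0.337 r 0.1208 Fccw 6.17 Frad 0.61 Fz 4.74 yaw -24.12566365011221 z 0.0464 0.02693871962717387
```

View pics/s14.png

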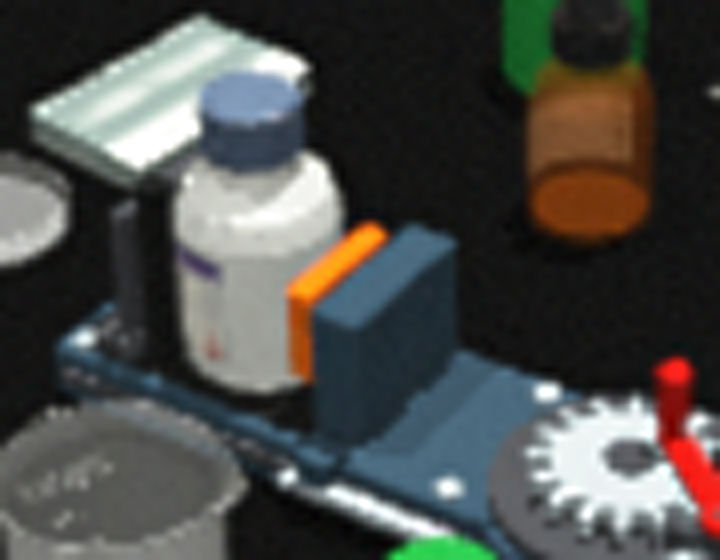

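play_rows --deltas '[{"offset": [0,0,0],"rot": [0,0,0],"hand": 31},{"offset": [0,0,0],"rot": [0,0,0],"hand": 31},{"offset": [0,0,0],"rot": [0,0,0],"hand": 31},{"offset": [0,0,0],"rot": [0,0,0],"hand": 31},{"offset": [0,0,0],"rot": [0,0,0],"hand": 31},{"offset": [0,-0.24,0],"rot": [0,0,0.02],"hand": 31},{"offset": [0.01,-0.48,0],"rot": [0,0,0.04],"hand": 31},{"offset": [0.02,-0.72,0],"rot": [0,0,0.06],"hand": 31}]'

```text
time_s: 13.3
ee_pos: [0.4768, -0.0156, 0.0465]
tool_rot: [179.9, 0.0, -27.6]
force: [-3.6, -8.8, 6.1]
gripper_width: 0.0265
```

```bash
python3 pk.py s15 5
```

```text
t 13.3 theta 152.54 h(175) -0.392 r 0.1208 Fccw 9.47 Frad -0.81 Fz 6.08 yaw -27.634203089121105 z 0.0465 0.02651230008770374
t 13.35 theta 152.29 h(175) -0.396 r 0.1209 Fccw 9.65 Frad -0.55 Fz 5.38 yaw -27.68514825027292 z 0.0465 0.02645261319662586
t 13.4 theta 152.34 h(175) -0.395 r 0.1209 Fccw 7.69 Frad -0.64 Fz 4.54 yaw -27.59736386254776 z 0.0464 0.02670202714309764
t 13.45 theta 152.36 h(175) -0.395 r 0.1209 Fccw 6.52 Frad -0.34 Fz 6.52 yaw -27.566453727199576 z 0.0464 0.026371129828482776
t 13.5 theta 152.38 h(175) -0.395 r 0.1209 Fccw 8.17 Frad 0.39 Fz 4.31 yaw -27.56076775193359 z 0.0464 0.026522545501212035
t 13.55 theta 152.38 h(175) -0.395 r 0.1209 Fccw 6.6 Frad -0.92 Fz 5.51 yaw -27.5544188526745 z 0.0465 0.02628573331301278
```

View pics/s15.png

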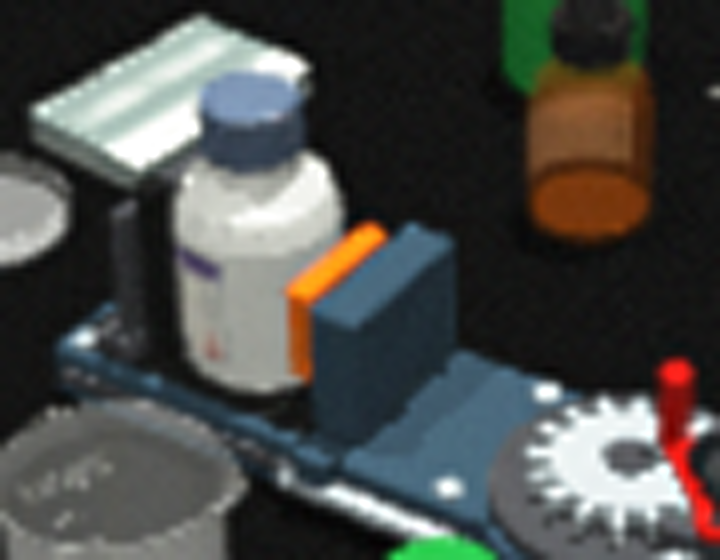

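play_rows --deltas '[{"offset": [0,-0.1,0],"rot": [0,0,0.01],"hand": 31},{"offset": [0,-0.2,0],"rot": [0,0,0.017],"hand": 31},{"offset": [0,-0.3,0],"rot": [0,0,0.025],"hand": 31},{"offset": [0,-0.3,0],"rot": [0,0,0.025],"hand": 31},{"offset": [0,-0.3,0],"rot": [0,0,0.025],"hand": 31},{"offset": [0,-0.3,0],"rot": [0,0,0.025],"hand": 31},{"offset": [0,-0.3,0],"rot": [0,0,0.025],"hand": 31},{"offset": [0,-0.3,0],"rot": [0,0,0.025],"hand": 31}]'

```text
time_s: 14.35
ee_pos: [0.4782, -0.0128, 0.0464]
tool_rot: [179.9, 0.0, -29.0]
force: [-4.0, -8.1, 5.7]
gripper_width: 0.0265
```

```bash
python3 pk.py s16 6
```

```text
t 14.35 theta 151.08 h(175) -0.418 r 0.1209 Fccw 9.03 Frad -0.41 Fz 5.66 yaw -29.007366723124075 z 0.0464 0.026458838760218338
t 14.4 theta 151.08 h(175) -0.417 r 0.121 Fccw 8.65 Frad -0.7 Fz 6.16 yaw -29.00383622605733 z 0.0464 0.026388260228998737
t 14.45 theta 151.08 h(175) -0.418 r 0.121 Fccw 8.42 Frad -0.82 Fz 5.88 yaw -29.004465174021327 z 0.0464 0.026476359142888227
t 14.5 theta 151.09 h(175) -0.417 r 0.121 Fccw 8.93 Frad -0.28 Fz 5.03 yaw -29.004551545807477 z 0.0464 0.026615729112102374
t 14.55 theta 151.08 h(175) -0.417 r 0.121 Fccw 8.4 Frad -0.76 Fz 7.17 yaw -29.00591692702103 z 0.0464 0.026208637304440622
t 14.6 theta 151.07 h(175) -0.418 r 0.121 Fccw 8.81 Frad -1.16 Fz 5.74 yaw -29.006420765529963 z 0.0465 0.02624575327817453
t 14.65 theta 151.09 h(175) -0.417 r 0.121 Fccw 8.43 Frad 0.11 Fz 6.01 yaw -29.006252217259764 z 0.0464 0.026544313967523964
```

play_rows --deltas '[{"offset": [0,0.1,0],"rot": [0,0,0],"hand": 31},{"offset": [0,0.2,0],"rot": [0,0,0],"hand": 33},{"offset": [0,0.25,0],"rot": [0,0,0],"hand": 40},{"offset": [0,0.25,0],"rot": [0,0,0],"hand": 46},{"offset": [0,0.25,-1],"rot": [0,0,0],"hand": 46},{"offset": [0,0.25,-3],"rot": [0,0,0],"hand": 46},{"offset": [0,0.25,-6],"rot": [0,0,0],"hand": 46},{"offset": [0,0.25,-9],"rot": [0,0,0],"hand": 46}]'

```text
time_s: 15.45
ee_pos: [0.4774, -0.014, 0.1379]
tool_rot: [-180.0, 0.0, -28.9]
force: [0.1, 0.6, -0.2]
gripper_width: 0.0393
```

play_rows --deltas '[{"offset": [-1,0.5,-3],"rot": [0,0,0],"hand": 46},{"offset": [-2,2,-5],"rot": [0,0,0],"hand": 46},{"offset": [-2,5,-7],"rot": [0,0,0],"hand": 46},{"offset": [-2,9,-8],"rot": [0,0,0],"hand": 46},{"offset": [-2,13,-8],"rot": [0,0,0],"hand": 46},{"offset": [-2,17,-8],"rot": [0,0,0],"hand": 46},{"offset": [-2,20,-8],"rot": [0,0,0],"hand": 46},{"offset": [-2,20,-8],"rot": [0,0,0],"hand": 46}]'

```text
time_s: 16.25
ee_pos: [0.3616, -0.1823, 0.2171]
tool_rot: [180.0, -0.0, -29.2]
force: [0.7, 0.4, 0.3]
gripper_width: 0.0393
```

Run:
```python
from h import *
st()
b=[]
for n,(y,x) in (('side',(140,220)),('top',(120,210))):
    d=arm.get_image(n)['color'][y:y+130,x:x+150,::-1];b.append(cv2.resize(d,(400,346),interpolation=2)*1)
cv2.imwrite('pics/fin.png',cv2.hconcat(b))
```

```text
t 16.25 theta 206.53 h(175) 0.55 r 0.2485 Fccw -0.07 Frad -0.81 Fz 0.25 yaw -29.157239306383893 z 0.2171 0.03925335749522156
```

View pics/fin.png

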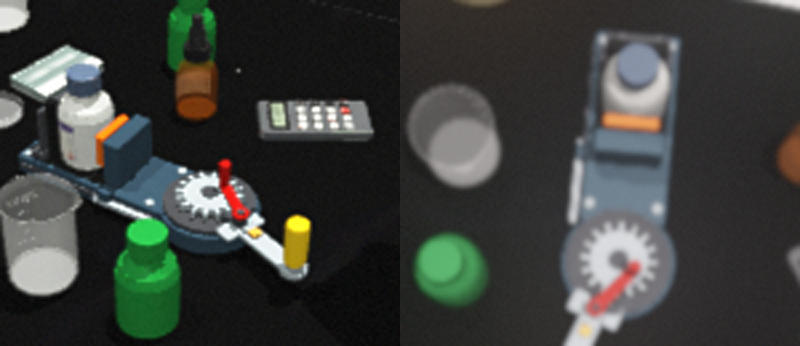

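```bash
python3 pk.py s17 1
python3 - <<'E'
from h import *
# ECC translation of jaw right/lower part and pad top between pictures
def sh(a,b,roi):
    x0,x1,y0,y1=roi
    A=cv2.imread(f'pics/{a}.png')[:,:,::1].astype(np.float32);B=cv2.imread(f'pics/{b}.png').astype(np.float32)
    f=lambda I:I[:,:,2]-I[:,:,0]   # orange R-B ; 
    return A,B
def cent(n):
    I=cv2.imread(f'pics/{n}.png').astype(np.float32)
    o=np.clip((I[:,:,2]-I[:,:,0]-60)/100,0,1);o[:200]=0;o[400:]=0;o[:,:270]=0;o[:,420:]=0
    ys,xs=np.mgrid[:o.shape[0],:o.shape[1]]
    # jaw right vertical edge rows 270-340: transition from blueish to bed/black
    g=I[270:330,430:500].mean(2).mean(0);g=cv2.GaussianBlur(g.reshape(1,-1),(0,0),3).ravel()
    d=np.abs(np.diff(g));w=d**2;e=430+(w*np.arange(len(d))).sum()/w.sum()
    # pad left edge rows 310-360
    p=(I[310:360,270:320,2]-I[310:360,270:320,0]).mean(0);t=p.max()/2;i=np.argmax(p>t);l=270+i-(p[i]-t)/(p[i]-p[i-1])
    print(n,"pad left",round(l,2),"jaw right",round(e,2),"diff",round(e-l,2))
for n in("s10b","s11","s12","s13","s14","s15","s16","s17"):cent(n)
for x in (0,.01):
    c=np.array([np.cos(np.radians(-5)),np.sin(np.radians(-5))]);p=H+c*(.11+x);print(np.array(proj('side',[*p,.054]))*8)
E
```

```text
t 16.35 theta 206.17 h(175) 0.544 r 0.2458 Fccw -0.33 Frad 0.79 Fz 0.77 yaw -28.959342298015542 z 0.2169 0.03907268980261005
t 16.4 theta 206.1 h(175) 0.543 r 0.2452 Fccw 0.24 Frad -0.6 Fz -0.03 yaw -28.878040778493066 z 0.2168 0.0393364260905763
s10b pad left 301.34 jaw right 465.71 diff 164.37
s11 pad left 296.08 jaw right 461.49 diff 165.41
s12 pad left 292.41 jaw right 461.33 diff 168.93
s13 pad left 289.49 jaw right 457.32 diff 167.83
s14 pad left 288.6 jaw right 455.6 diff 167.0
s15 pad left 288.44 jaw right 455.31 diff 166.86
s16 pad left 288.33 jaw right 455.24 diff 166.92
s17 pad left 288.28 jaw right 455.1 diff 166.82
[2105.50997765 1536.09631237]
[2081.23863805 1526.48107163]
```

```bash
python3 -c "
from station import arm
print(arm.close_job())"
```

```text
the job is handed in; nothing more can be done
None
```

The bottle is clamped and the job is handed in at about 16.5 s of the 72 s allowed. My estimate of the pad force is 30 to 40 N, which is less certain than I'd like.

**What I did**
- I flipped the red lever from release to tighten. The picture showed the stub moving about 22 mm across, from the release side to the tighten side.
- I held the knob loosely between the fingers and swung the handle back, then forward twice, stopping when it stiffened.
- I then opened the fingers, lifted clear and moved the arm away.

**Last checks**
- **Pad force while moving:** the push at the knob rose from about 7 N free to about 9.5 N. One more small step of about 0.02 rad followed, which makes roughly 30 N.
- **Pad force while paused:** it rose from about 4 to 5 N free to about 8.6 N, which gives 43 to 55 N. That last stop was gentler than the earlier ones, so the reading is probably high.
- **Pad force from the pictures:** the pad's movement against the jaw in the side pictures gave about 31 N. Picking the spring compression directly off the pictures was too noisy to settle it. Every estimate is well below the 70 N crushing limit.
- **Scene:** the last pictures show the bottle upright against the posts with the pad on it. The lever is on tighten and the handle is free. The beaker, amber bottle, calculator and green bottles look unmoved, and the arm reads no contact force beyond noise.

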